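Change the empty reel on the cord stand

TASK

One of the two reels on the white cord stand has run bare: lift it out, spindle and all, and lay it in the vacant cradle of the reel tray. Then fit the fresh, full reel from the tray in its place on the stand, with its spindle fully home at the bottom of the open slots at both ends. Lower the reels, do not let them drop, and leave the other reel on the stand and the things lying around where they are.

Things in the scene. Friction and masses are not known exactly. Their poses are not given: they have to be found in the camera images.
- stand: White wooden cord stand, fixed: base board 250 x 112 x 12 mm with two upright cheeks (236 mm long in x, 10 mm thick, inner faces at y = -38 and +38 mm, tops 94 mm up). Each cheek has two slots open at the top, at x = -60 and +60 mm: two bays, each carrying a reel between the cheeks by its spindle. Origin on the table under its middle, z up, y along the spindles.
- bay1 (a point): Bay at the stand's x = -60 mm: where the centre of a fully seated reel lies, midway between the cheeks, 70 mm above the table. Its slots are 10.5 mm wide, floor 66 mm above the table, straight up to 82 mm, then flared to 24 mm wide at the cheek tops (94 mm). Axes as the stand's.
- bay2 (a point): The same for the bay at the stand's x = +60 mm.
- tray: Open wooden reel tray, fixed, 260 x 160 mm, walls 18 mm high, 6 mm thick, lining 6 mm above the table. Two cradles at x = -60 and +60 mm: each a pair of battens along the tray's y, 40 mm apart, tops 13 mm above the table; a reel's flanges rest on them so it cannot roll, spindle along the tray's y. Origin on the table under its middle, z up.
- cradle1 (a point): Cradle at the tray's x = -60 mm, vacant at the start: where the centre of a reel resting in it lies, 42 mm above the table. Axes as the tray's.
- cradle2 (a point): The same for the cradle at the tray's x = +60 mm, in which the fresh reel lies at the start.
- empty_reel: The bare wooden reel on its own fixed 8 mm steel spindle, 116 mm long. Two 70 mm round flanges, 6 mm thick, 64 mm over all, 52 mm apart inside. Origin at the reel's centre, on the axis; y along the spindle; both ends alike. Only its wooden core shows between the flanges, 24 mm in diameter. About 0.09 kg. Starts seated in either bay of the stand.
- fresh_reel: The full wooden reel on its own fixed 8 mm steel spindle, 116 mm long. Two 70 mm round flanges, 6 mm thick, 64 mm over all, 52 mm apart inside. Origin at the reel's centre, on the axis; y along the spindle; both ends alike. Grey cord, firmly wound, makes a 50 mm cylinder between the flanges. About 0.18 kg. Starts lying in the tray.
- other_reel: Part-used wooden reel on its own fixed 8 mm steel spindle, 116 mm long. Two 70 mm round flanges, 6 mm thick, 64 mm over all, 52 mm apart inside. Origin at the reel's centre, on the axis; y along the spindle; both ends alike. Grey cord wound to a 40 mm cylinder. Seated in the stand's other bay, where it stays.
- fresh_reel_end1 (a point): The tip of the fresh reel's spindle at the reel's y = +58 mm, on the axis.
- fresh_reel_end2 (a point): The tip of the fresh reel's spindle at the reel's y = -58 mm, on the axis.
- bead_tray: White divided bead tray, 90 x 210 x 20 mm, loose on the table beyond the work. Origin under its middle. Not to be disturbed.
- ring_box: Small dark ring box, 58 x 58 x 45 mm, loose on the table. Origin under its middle. Not to be disturbed.
- clasp_jar: Small glass jar with a metal cap, 54 mm in diameter, 65 mm high, loose on the table. Origin under its middle. Not to be disturbed.
Things that resemble listed ones, but are neither listed nor needed, are in the scene too. Leave any blue look-alike of the fresh_reel alone.

How it is judged:
On the way, in this order (a step that is already met when the one before it is completed fails the run):
1. the bare reel is lifted clear of the stand's slots (z of empty_reel in the frame of stand above 0.102 m), for 0.1 s.
2. the fresh reel's spindle is home at the bottom of the slots at both ends (z of fresh_reel_end1 in the frame of stand between 0.0675 and 0.0725 m and z of fresh_reel_end2 in the frame of stand between 0.0675 and 0.0725 m and (x of fresh_reel in the frame of stand between -0.064 and -0.056 m or x of fresh_reel in the frame of stand between 0.056 and 0.064 m) and y of fresh_reel in the frame of stand between -0.009 and 0.009 m and angle between the y axis of fresh_reel and the y axis of stand, either way round below 0.05 rad), for 0.2 s.
At the end, for the whole second after the job is handed in: Both reels released and still. Fresh reel seated in the freed bay: both spindle tips within 2.5 mm of seated height (70 mm), centre within 4 mm along and 9 mm across the stand, 0.05 rad. Bare reel in a tray cradle: within 12 mm across it, 24 mm along it, 6 mm in height, 0.15 rad (all of step 2 and contact force between the fingers and fresh_reel below 0.05 N and linear speed of each of fresh_reel, empty_reel below 0.02 m/s and (x of empty_reel in the frame of tray between -0.072 and -0.048 m or x of empty_reel in the frame of tray between 0.048 and 0.072 m) and y of empty_reel in the frame of tray between -0.024 and 0.024 m and z of empty_reel in the frame of tray between 0.0357 and 0.0477 m and angle between the y axis of empty_reel and the y axis of tray, either way round below 0.15 rad and contact force between the fingers and empty_reel below 0.05 N); the robot touches nothing.
It fails at once if the reel that stays on the stand is moved more than 15 mm (distance of other_reel from where it was at the start of the episode above 0.015 m).
It fails at once if the bead tray, the ring box or the jar is moved more than 30 mm (distance of any of bead_tray, ring_box, clasp_jar from where it was at the start of the episode above 0.03 m).
It fails at once if a reel is let fall (it moves faster than 0.55 m/s with no finger on it, as after a free fall of 15 mm) ((linear speed of fresh_reel above 0.55 m/s and contact force between the fingers and fresh_reel below 0.05 N) or (linear speed of empty_reel above 0.55 m/s and contact force between the fingers and empty_reel below 0.05 N)).
It also fails if it takes over 58 s, if anything falls off the work surface, if the arm or the gripper's body presses on something with over 40 N, if the wrist force passes 120 N, or if a joint passes its speed limit or range.

ROBOT

A 7-joint arm with a two-finger parallel gripper is mounted at the origin on the work surface. World frame = base frame: x ahead of the robot, y to its left, z up, the work surface at z = 0. Lengths are in m, angles in rad, forces in N, time in s.
With the tool pointing down it reaches from about 0.35 to 0.9 m from the base axis. Payload 8.1 kg.
Tool frame: the origin (TCP) lies at the very end of the fingers, on their centre line; the grasp point (between the pads) lies 19 mm behind it; z points along the fingers, y is the line along which they close (so a half turn about z gives the same grasp; the last joint's range is limited). The gripper opens to 92 mm and grips with 3 to 60 N. Pads are 19 mm wide; open, the fingers measure 130 mm over their backs; the gripper's body (75 mm by 190 mm) begins 47 mm behind the grasp point.
Start: joints at [-1.227, 0.434, 0.025, 1.573, -0.012, 1.134, -0.075], TCP at [0.27, 0.564, 0.227] pointing down, gripper open.
Joint ranges: [-2.62, 2.62], [-0.44, 2.09], [-1.27, 1.32], [0.08, 2.57], [-1.32, 4.46], [0.12, 2], [-2.74, 2.74]. Speed limits (rad/s): [2.22, 2.22, 3.01, 3.01, 3.14, 3.14, 3.14].

INTERFACE

Orientations are given as a rotation vector (axis times angle).
In Python, from cell import arm gives the robot as it stands.
- The arm moves only by the tool jog_arm, never from a script. Its argument "rows" is a list of rows, each a list of 3 entries, a list of its own where there are three numbers: the shift along the world's x, y, z in cm, then the turn, a rotation vector about the world's x, y, z in degrees, then the opening, from 0 (shut) to 1 (fully open). A call has 1 to 8 rows; each row is the pose to reach, as a shift and turn from the pose commanded when the call began; what a row does not reach only later rows make up. A row lasts 1/8 s, in which the tool goes at most 62.5 mm and 10.7 degrees, less where a joint would pass 70% of its speed; a pose out of reach is approached as far as the arm can. A call with a gripper value outside its range is refused whole. The fingers move at their own pace and stop on an object; "newtons" is the grip in N (left out, the last holds). Time passes only in rows, so rows that repeat a pose let the fingers close. It gives the time, the measured TCP pose, the force, the opening and the grip force at its end, in the units of the state.
- arm.observe(): the state, without advancing time (a new reading comes with each control period).
- arm.get_image(name): name is "scene" or "top" or "wrist"; returns a dict with "img" (480x640x3 uint8, red, green, blue), "depth" (480x640 float32, m along the optical axis (not along the pixel's ray), 0 where there is no reading), "fx", "fy", "cx", "cy" (pixels), "rvec" (rotation vector, rad) and "tvec" (3), from world to camera coordinates, as OpenCV has them; the wrist camera has in their place "mount" (4x4, takes a point from camera to tool coordinates, whose origin is the TCP and whose axes are the flange's). Camera axes: x right, y down, z forward; pixel columns grow to the right and rows downward; lengths in m; the calibration is good to about 2 mm. A picture is of the moment at which its call begins: read the wrist's pose just before it.
- arm.sign_off(): hands the job in; it is judged then, once.
The state is a dict: "clock": time; "joints": joint angles; "dq": joint speeds; "joint_efforts": joint torques, N m; "position": TCP position; "ee_rot": TCP orientation; "force": force on the tool from outside, world axes, zero at the start; "ft_torque": the same for the moment, N m; "width": opening from 0.0 (shut) to 1.0 (fully open); "gripper_force": force on a finger pad.
Only numpy, scipy, OpenCV 4.12 (cv2) and the standard library are available. Lean on these libraries where they do the work, as an engineer would, in place of code of your own. Each camera call takes 0.05 s, during which the arm holds its last target. There are 200 camera calls.

## Working session

There is one attempt and no reset: what is moved stays moved. The work goes in short steps, Python scripts to look and compute and a tool call to move; the robot and the scene stay as the last step left them, time stands still between calls to the robot, and variables do not carry over. Pictures are saved under pics/ and viewed, at most 10 in all, crops included, and the job is handed in when it is done.

Besides the shell and the picture viewer there is one more tool, called as name(argument=value, ...), one argument or row to a line, values as JSON. jog_arm: Moves the arm, as the interface text tells. Its arguments: {"type":"object","properties":{"rows":{"type":"array","items":{"type":"array"}},"newtons":{"type":"number"}},"required":["rows"]}

```bash
mkdir -p pics; cat > h.py <<'E'
import numpy as np, cv2
from scipy.spatial.transform import Rotation as R
from cell import arm
def cap(n):
    s=arm.observe(); d=arm.get_image(n)
    cv2.imwrite
    if 'mount' in d:
        T=np.eye(4);T[:3,:3]=R.from_rotvec(s['ee_rot']).as_matrix();T[:3,3]=s['position'];M=T@np.array(d['mount'])
    else:
        W=np.eye(4);W[:3,:3]=R.from_rotvec(np.ravel(d['rvec'])).as_matrix();W[:3,3]=np.ravel(d['tvec']);M=np.linalg.inv(W)
    z=d['depth'];v,u=np.mgrid[:480,:640]
    P=np.stack([(u-d['cx'])/d['fx']*z,(v-d['cy'])/d['fy']*z,z],-1)@M[:3,:3].T+M[:3,3]
    P[z==0]=np.nan
    return d['img'],P,M,d
def save(f,im): cv2.imwrite('pics/'+f,im[:,:,::-1])
E
python3 - <<'E'
from h import *
s=arm.observe();print(s['clock'],s['position'],s['ee_rot'],s['width'])
a=cap('scene');b=cap('top')
np.savez('s0.npz',si=a[0],sp=a[1],ti=b[0],tp=b[1],tM=b[2])
save('top.png',b[0]);save('scene.png',a[0]);print(b[2],b[3]['fx'],b[3]['cx'],b[3]['cy'])
E
```

```text
0.0 [0.26986488 0.56317357 0.22597041] [-6.96031629e-01 -3.06331303e+00  2.38813678e-03] 1.0033180834320954
[[ 0.01210466 -0.99183798  0.12692869  0.3981046 ]
 [-0.99988539 -0.01316056 -0.00748348  0.01310767]
 [ 0.00909285 -0.12682356 -0.99188361  1.65564858]
 [ 0.          0.          0.          1.        ]] 611.8148288552565 315.3544371051249 242.72403228388245
```

View pics/top.png

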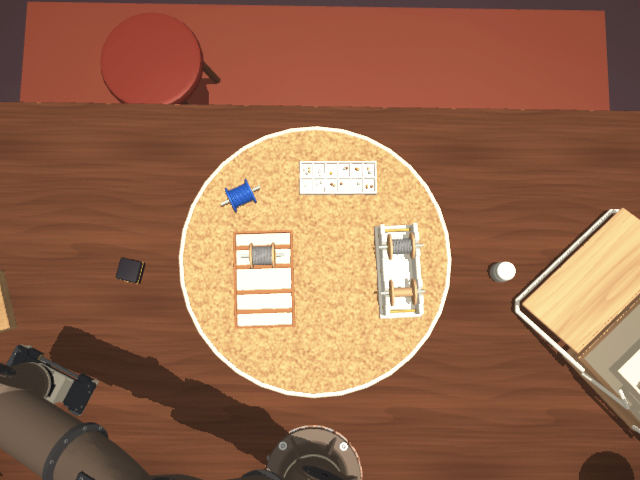

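View pics/scene.png

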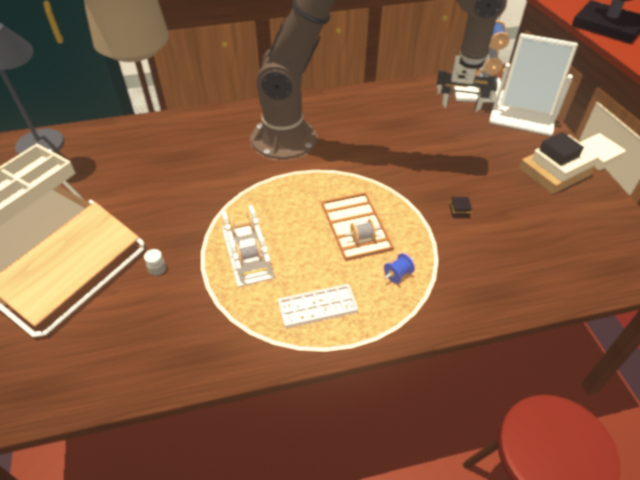

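The top view shows the tray around (264,279) with the grey full reel at (262,255). The stand is around (399,271), with the bare reel at (404,292) and the part-used one at (402,246). Next I'll enlarge the view and measure.

```bash
python3 - <<'E'
from h import *
z=np.load('s0.npz');im=z['ti'];P=z['tp']
c1=cv2.resize(im[215:335,225:305],None,fx=5,fy=5,interpolation=cv2.INTER_CUBIC)
c2=cv2.resize(im[215:335,362:442],None,fx=5,fy=5,interpolation=cv2.INTER_CUBIC)
save('crop.png',np.hstack([c1,c2]))
# height-class rects
Z=P[...,2]
def rect(n,u0,u1,v0,v1,lo,hi):
    m=np.zeros(Z.shape,bool);m[v0:v1,u0:u1]=1
    m&=(Z>lo)&(Z<hi);q=P[m][:,:2].astype(np.float32)
    (c,s,a)=cv2.minAreaRect(q);print(n,len(q),np.round(c,4),np.round(s,4),round(a,2),np.round(np.median(P[m],0),4))
rect('tray',225,305,215,335,.010,.024)
rect('trayall',225,305,215,335,.010,.2)
rect('fresh',225,305,215,335,.03,.2)
rect('cheeks',362,442,215,335,.085,.0985)
rect('stand all',362,442,215,335,.006,.2)
rect('empty',380,430,278,310,.09,.2)
rect('other',380,430,230,262,.098,.2)
print(np.nanpercentile(Z[215:335,362:442],[1,50,99]))
E
```

```text
tray 2631 [0.5222 0.1366] [0.3227 0.2123] 1.77 [0.4909 0.136  0.0139]
trayall 3300 [0.5222 0.1366] [0.3227 0.2123] 1.77 [0.5267 0.1379 0.0154]
fresh 581 [0.5319 0.1728] [0.0888 0.2152] 48.65 [0.5689 0.1402 0.0632]
cheeks 757 [ 0.5368 -0.2217] [0.2319 0.0982] 3.94 [ 0.5741 -0.223   0.0904]
stand all 4930 [ 0.5277 -0.2339] [0.3245 0.2161] 0.05 [ 0.5292 -0.2234  0.0189]
empty 277 [ 0.4725 -0.226 ] [0.0668 0.0969] 3.93 [ 0.4736 -0.2501  0.0969]
other 113 [ 0.5955 -0.2159] [0.0596 0.0918] 4.18 [ 0.5954 -0.1952  0.1019]
[-0.00588947  0.0063839   0.10288154]
```

View pics/crop.png

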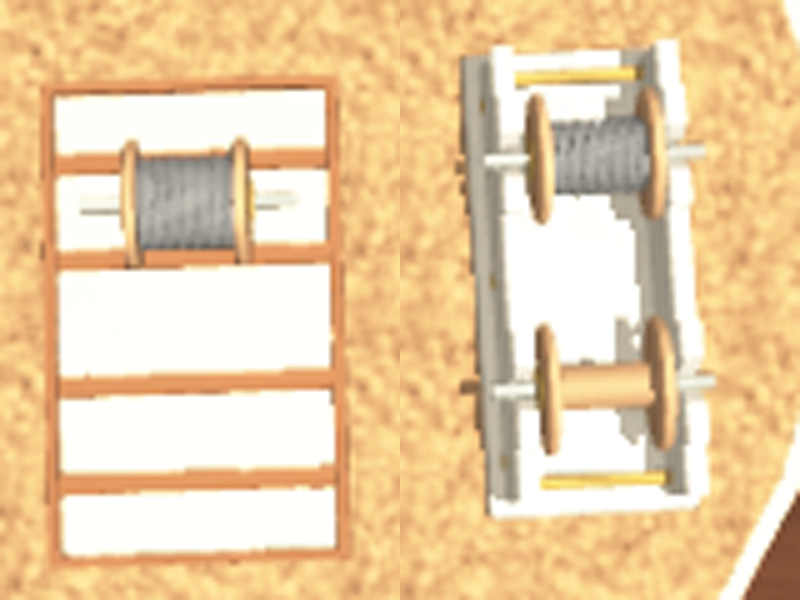

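The crop confirms the layout. The fresh reel's axis is at crop (187,203) and the stand slots sit under the spindles at rows 160 and 385. The stand is yawed about +4° and the tray about +1.7°. I'll move over the tray for a closer look.

jog_arm(
  rows=[
    [[2.9,-5.3,1],[0,0,-7.8],1],
    [[5.8,-10.6,2],[0,0,-15.6],1],
    [[8.7,-16,3],[0,0,-23.4],1],
    [[11.6,-21.3,4],[0,0,-31.2],1],
    [[14.5,-26.6,5],[0,0,-39],1],
    [[17.4,-32,6],[0,0,-46.8],1],
    [[20.2,-37.3,7],[0,0,-54.6],1],
    [[23,-42.6,8],[0,0,-62.4],1],
  ],
  newtons=20,
)

```text
clock: 1.1
position: [0.5005, 0.1358, 0.307]
ee_rot: [-2.187, -2.255, -0.0]
force: [1.2, 1.0, -0.4]
width: 0.997
gripper_force: 0.0
```

jog_arm(
  rows=[
    [[0,0,0],[0,0,0],1],
    [[0,0,0],[0,0,0],1],
    [[0,0,0],[0,0,0],1],
  ],
)

```text
clock: 1.48
position: [0.4993, 0.1392, 0.3063]
ee_rot: [-2.178, -2.263, 0.001]
force: [-1.0, 0.5, -0.0]
width: 0.994
gripper_force: 0.0
```

```bash
python3 - <<'E'
from h import *
a=cap('wrist');s=arm.observe();print(s['clock'],s['position'],s['ee_rot'])
save('w1.png',a[0]);np.savez('w1.npz',i=a[0],p=a[1],M=a[2]);print(a[2])
E
```

```text
1.525 [0.49934217 0.13914134 0.30631925] [-2.17838855e+00 -2.26277131e+00  9.07803362e-04]
[[ 9.99254336e-01  3.74240820e-02  9.49785865e-03  4.97406290e-01]
 [ 3.86062012e-02 -9.64767678e-01 -2.60255431e-01  2.09575208e-01]
 [-5.76593553e-04  2.60428044e-01 -9.65493087e-01  4.65408612e-01]
 [ 0.00000000e+00  0.00000000e+00  0.00000000e+00  1.00000000e+00]]
```

View pics/w1.png

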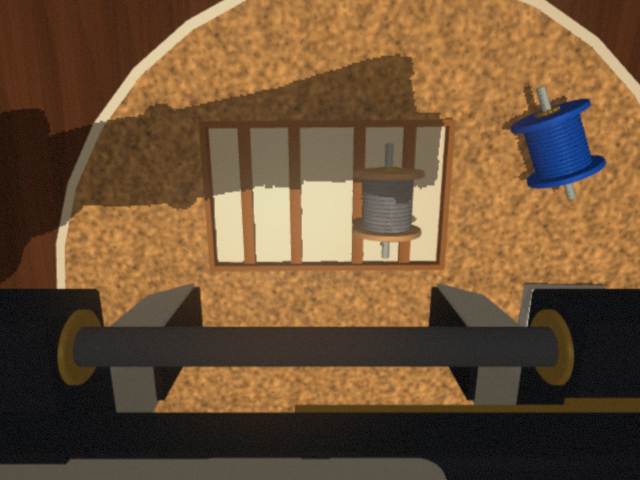

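The wrist view shows the tray with corners near (203,123), (450,120), (444,268), (210,268). The fresh spindle's tips are at (389,144) and (386,257). I'll intersect those pixels with their known heights.

```bash
cat >> h.py <<'E'
def ray(px,z,M,d):
    px=np.atleast_2d(px).astype(float)
    r=np.c_[(px[:,0]-d['cx'])/d['fx'],(px[:,1]-d['cy'])/d['fy'],np.ones(len(px))]@M[:3,:3].T
    return M[:3,3]+r*((z-M[2,3])/r[:,2])[:,None]
E
python3 - <<'E'
from h import *
a=cap('wrist');img,P,M,d=a
c=ray([[203,123],[450,120],[444,268],[210,268]],.018,M,d);print(c.round(4),c.mean(0).round(4))
q=P[...,2]
print('top edge yaw',np.degrees(np.arctan2(*(c[1]-c[0])[[1,0]])),np.degrees(np.arctan2(*(c[2]-c[3])[[1,0]])))
t=ray([[389,144],[386,257.5]],.045,M,d);print('tips',t.round(4),np.linalg.norm(t[0]-t[1]),t.mean(0).round(4),np.degrees(np.arctan2(-(t[0]-t[1])[0],(t[0]-t[1])[1])))
m=np.zeros(q.shape,bool);m[130:270,340:435]=1
m&=(q>.035)&(q<.09);x=P[m];print(len(x),x.min(0),x.max(0),np.median(x,0))
w=m&(q>.058);x=P[w];print(cv2.minAreaRect(x[:,:2].astype(np.float32)),q[w].max())
b=np.zeros(q.shape,bool);b[120:275,200:455]=1;b&=(q>.012)&(q<.022);print(b.sum(),cv2.minAreaRect(P[b][:,:2].astype(np.float32)))
for p in [(100,30),(600,60)]:print(P[p[1],p[0]])
E
```

```text
[[0.3833 0.2105 0.018 ]
 [0.6333 0.2231 0.018 ]
 [0.6458 0.0658 0.018 ]
 [0.3864 0.0557 0.018 ]] [0.5122 0.1388 0.018 ]
top edge yaw 2.8780239187914516 2.216581718816793
tips [[0.569  0.1978 0.045 ]
 [0.5755 0.0835 0.045 ]] 0.11452336030320609 [0.5722 0.1407 0.045 ] 3.2486058192058174
4318 [0.53595972 0.08232194 0.03587491] [0.60684526 0.19800633 0.07955471] [0.56914926 0.14221742 0.064063  ]
((0.5717998147010803, 0.14071284234523773), (0.061829108744859695, 0.06404004991054535), 2.575234889984131) 0.07955471209626874
10377 ((0.512378990650177, 0.1378944218158722), (0.2609809637069702, 0.16055965423583984), 2.5480387210845947)
[0.27915765 0.29601894 0.00149133]
[0.78303977 0.2876155  0.00174646]
```

jog_arm(
  rows=[
    [[0.5,-5.2,0.5],[0,0,0],1],
    [[1,-10.4,1],[0,0,0],1],
    [[1.5,-15.6,1.5],[0,0,0.5],1],
    [[2,-20.8,2],[0,0,1],1],
    [[2.5,-26,2.5],[0,0,1.5],1],
    [[3,-31.2,3],[0,0,1.5],1],
    [[3,-35.5,3],[0,0,1.5],1],
    [[3,-35.5,3],[0,0,1.5],1],
  ],
)

```text
clock: 2.58
position: [0.5292, -0.2207, 0.3367]
ee_rot: [2.157, 2.282, -0.003]
force: [1.0, 0.3, -1.1]
width: 1.001
gripper_force: 0.0
```

jog_arm(
  rows=[
    [[0,0,0],[0,0,0],1],
    [[0,0,0],[0,0,0],1],
  ],
)

```text
clock: 2.82
position: [0.5305, -0.2155, 0.3366]
ee_rot: [-2.149, -2.291, -0.001]
force: [0.4, 0.6, 0.1]
width: 1.0
gripper_force: 0.0
```

```bash
python3 - <<'E'
from h import *
img,P,M,d=cap('wrist');s=arm.observe();print(s['clock'],s['position'],s['ee_rot'])
y=R.from_rotvec(s['ee_rot']).as_matrix()[:,1];print('tool y deg',np.degrees(np.arctan2(y[1],y[0])))
save('w2.png',img);np.savez('w2.npz',i=img,p=P,M=M)
q=P[...,2];roi=(P[...,0]>.37)&(P[...,0]<.70)&(P[...,1]<-.12)&(P[...,1]>-.32)
v,u=np.mgrid[:480,:640];roi&=(v<285)
def rect(n,lo,hi,ex=True):
    m=roi&(q>lo)&(q<hi)&ex
    print(n,m.sum(),cv2.minAreaRect(P[m][:,:2].astype(np.float32)),q[m].max())
rect('cheek',.0885,.0975)
rect('base',.006,.018)
rect('all',.006,.12)
rect('empty',.098,.115,P[...,0]<.53);rect('other',.098,.115,P[...,0]>.53)
m=roi&(q>.0885)&(q<.0975);ys,xs=np.where(m);print(xs.min(),xs.max(),ys.min(),ys.max())
E
```

```text
2.875 [ 0.53049288 -0.21566454  0.33664119] [-2.14924777e+00 -2.29069491e+00 -6.99387997e-04]
tool y deg 3.6494095328302554
cheek 3775 ((0.5378754734992981, -0.22271892428398132), (0.1842735856771469, 0.09638462215662003), 3.46712327003479) 0.09749939205086894
base 9060 ((0.5460200309753418, -0.22998854517936707), (0.26508575677871704, 0.12760715186595917), 3.288760185241699) 0.017968972158533936
all 24411 ((0.5461362600326538, -0.22885170578956604), (0.26591014862060547, 0.12741585075855255), 2.760118246078491) 0.10791096299389552
empty 641 ((0.478558212518692, -0.22590333223342896), (0.04648646339774132, 0.06435100734233856), 3.5256919860839844) 0.10791096299389552
other 625 ((0.597536027431488, -0.22176718711853027), (0.045578405261039734, 0.0641259104013443), 3.4574079513549805) 0.10773270639754201
223 420 162 261
```

View pics/w2.png

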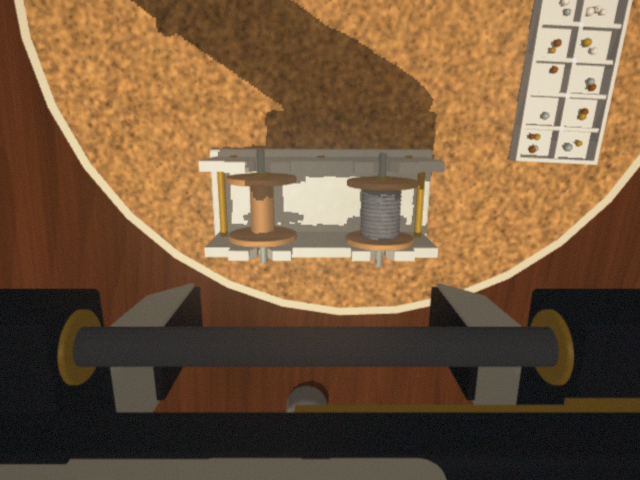

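The picture shows the bare reel's core at (262,207) and brass rods across the stand at columns 222 and 418. A rod could obstruct a finger, so I'll check its height and position.

```bash
python3 - <<'E'
from h import *
img,P,M,d=cap('wrist');s=arm.observe();print(s['clock'],s['position'])
for r in (180,195,210,225):
  for c in (219,222,225,415,418,421): print(r,c,P[r,c].round(4),img[r,c])
C=np.array([.538,-.2232,0]);A=R.from_euler('z',3.47,degrees=True).as_matrix()
h=img.astype(int);m=(h[...,0]-h[...,2]>80);m[:,:210]=0;m[:,430:]=0;m[:172]=0;m[232:]=0
for lo,hi in((210,236),(405,430)):
  k=m.copy();k[:,:lo]=0;k[:,hi:]=0;X=(P[k]-C)@A;print(k.sum(),np.nanpercentile(X,[5,50,95],axis=0).round(4))
k=np.zeros(m.shape,bool);k[190:225,256:269]=1;print('core',np.nanpercentile((P[k]-C)@A,[5,50,95],axis=0).round(4))
E
```

```text
2.925 [ 0.53044918 -0.21590857  0.33672403]
180 219 [ 0.4273 -0.205   0.0386] [195 148  55]
180 222 [ 0.431  -0.2046  0.0406] [169 130  56]
180 225 [ 0.4285 -0.2079  0.0129] [135 106  77]
180 415 [ 0.6282 -0.1878  0.0756] [107  86  63]
180 418 [ 0.6406 -0.1914  0.0375] [100  78  42]
180 421 [ 0.6435 -0.1911  0.0387] [109  84  44]
195 219 [ 0.4272 -0.2214  0.0375] [183 142  68]
195 222 [ 0.4306 -0.2211  0.0383] [191 144  58]
195 225 [ 0.4334 -0.2212  0.036 ] [128 107  73]
195 415 [ 0.6452 -0.2109  0.0141] [119 108  92]
195 418 [ 0.6428 -0.2076  0.0371] [170 128  51]
195 421 [ 0.6451 -0.2069  0.0407] [189 145  52]
210 219 [ 0.427  -0.2382  0.0364] [193 164 114]
210 222 [ 0.4308 -0.2374  0.0389] [205 155  59]
210 225 [ 0.4341 -0.2372  0.0388] [140 109  57]
210 415 [ 0.6475 -0.2283  0.0134] [124 105  72]
210 418 [ 0.6444 -0.2237  0.0389] [191 145  50]
210 421 [ 0.6477 -0.2236  0.0386] [175 133  54]
225 219 [ 0.422  -0.2607  0.0127] [222 206 172]
225 222 [ 0.4308 -0.2544  0.0383] [197 151  59]
225 225 [ 0.4338 -0.2546  0.0366] [160 121  56]
225 415 [ 0.6434 -0.2407  0.0384] [145 111  50]
225 418 [ 0.6467 -0.2405  0.0383] [211 159  52]
225 421 [ 0.6497 -0.24    0.0396] [154 124  75]
542 [[-1.301e-01 -3.160e-02  1.500e-03]
 [-1.084e-01  1.000e-04  3.850e-02]
 [-8.670e-02  3.130e-02  9.350e-02]]
323 [[ 0.1044 -0.0315  0.0023]
 [ 0.1073 -0.0092  0.0384]
 [ 0.1287  0.015   0.0399]]
core [[-0.0644 -0.0124  0.0806]
 [-0.0585  0.0037  0.0825]
 [-0.053   0.0193  0.0841]]
```

jog_arm(
  rows=[
    [[-2.5,-0.5,-4],[0,0,0],1],
    [[-5.1,-0.9,-8],[0,0,0],1],
    [[-5.1,-0.9,-13],[0,0,0],1],
    [[-5.1,-0.9,-17.5],[0,0,0],1],
    [[-5.1,-0.9,-19.5],[0,0,0],1],
    [[-5.1,-0.9,-19.5],[0,0,0],1],
    [[-5.1,-0.9,-19.5],[0,0,0],1],
    [[-5.1,-0.9,-19.5],[0,0,0],1],
  ],
)

```text
clock: 3.92
position: [0.4799, -0.2265, 0.1429]
ee_rot: [2.151, 2.287, 0.002]
force: [-0.3, -0.7, 0.9]
width: 1.003
gripper_force: 0.0
```

jog_arm(
  rows=[
    [[-0.1,0,-2.5],[0,0,0],1],
    [[-0.1,0,-5],[0,0,0],1],
    [[-0.1,0,-7],[0,0,0],1],
    [[-0.1,0,-8.6],[0,0,0],1],
    [[-0.1,0,-8.6],[0,0,0],1],
    [[-0.1,0,-8.6],[0,0,0],0.2],
    [[-0.1,0,-8.6],[0,0,0],0.1],
    [[-0.1,0,-8.6],[0,0,0],0.1],
  ],
  newtons=15,
)

```text
clock: 4.92
position: [0.4784, -0.2264, 0.0562]
ee_rot: [2.152, 2.288, 0.001]
force: [0.9, -0.4, 0.2]
width: 0.726
gripper_force: 0.0
```

jog_arm(
  rows=[
    [[0,0,0],[0,0,0],0.1],
    [[0,0,0],[0,0,0],0.1],
    [[0,0,0],[0,0,0],0.1],
    [[0,0,0],[0,0,0],0.1],
  ],
)

```text
clock: 5.42
position: [0.4781, -0.2263, 0.0557]
ee_rot: [-2.153, -2.288, 0.0]
force: [-0.5, -0.3, 0.5]
width: 0.29
gripper_force: 0.0
```

jog_arm(
  rows=[
    [[0,0,0],[0,0,0],0.1],
    [[0,0,0],[0,0,0],0.1],
    [[0,0,0],[0,0,0],0.1],
    [[0,0,0],[0,0,0],0.1],
    [[0,0,0.5],[0,0,0],0.1],
    [[0,0,1],[0,0,0],0.1],
  ],
)

```text
clock: 6.18
position: [0.4781, -0.2264, 0.0661]
ee_rot: [2.153, 2.288, -0.0]
force: [0.2, -0.0, -0.6]
width: 0.254
gripper_force: 15.0
```

jog_arm(
  rows=[
    [[0,0,2],[0,0,0],0.1],
    [[0,0,4.5],[0,0,0],0.1],
    [[0,0,7],[0,0,0],0.1],
    [[0,0,9],[0,0,0],0.1],
    [[0,3,9.5],[0,0,0],0.1],
    [[-0.5,8,9.5],[0,0,0],0.1],
    [[-1,13,9.5],[0,0,0],0.1],
    [[-1.5,18,9.5],[0,0,-0.5],0.1],
  ],
)

```text
clock: 7.18
position: [0.4629, -0.0449, 0.1612]
ee_rot: [2.163, 2.278, 0.001]
force: [0.4, -0.3, -0.5]
width: 0.257
gripper_force: 15.0
```

jog_arm(
  rows=[
    [[-0.5,5,0],[0,0,-0.5],0.1],
    [[-1,10,0],[0,0,-0.5],0.1],
    [[-1.1,14.5,0],[0,0,-0.5],0.1],
    [[-1.1,17.2,0],[0,0,-0.5],0.1],
    [[-1.1,18.2,-2],[0,0,-0.5],0.1],
    [[-1.1,18.2,-4],[0,0,-0.5],0.1],
    [[-1.1,18.2,-5.5],[0,0,-0.5],0.1],
    [[-1.1,18.2,-5.5],[0,0,-0.5],0.1],
  ],
)

```text
clock: 8.18
position: [0.4515, 0.1351, 0.1051]
ee_rot: [-2.173, -2.268, 0.003]
force: [0.0, 0.5, 0.2]
width: 0.257
gripper_force: 15.0
```

jog_arm(
  rows=[
    [[0,0,0],[0,0,0],0.1],
    [[0,0,0],[0,0,0],0.1],
    [[0,0,0],[0,0,0],0.1],
  ],
)

```text
clock: 8.55
position: [0.4523, 0.1357, 0.1062]
ee_rot: [2.173, 2.269, 0.001]
force: [0.7, 0.2, -1.6]
width: 0.255
gripper_force: 15.0
```

```bash
python3 - <<'E'
from h import *
img,P,M,d=cap('wrist');save('w3.png',img);s=arm.observe();print(s['clock'],s['position'],s['width'],s['gripper_force'])
E
```

```text
8.6 [0.45230433 0.13571476 0.10608462] 0.2526854425391537 14.999970495700836
```

View pics/w3.png

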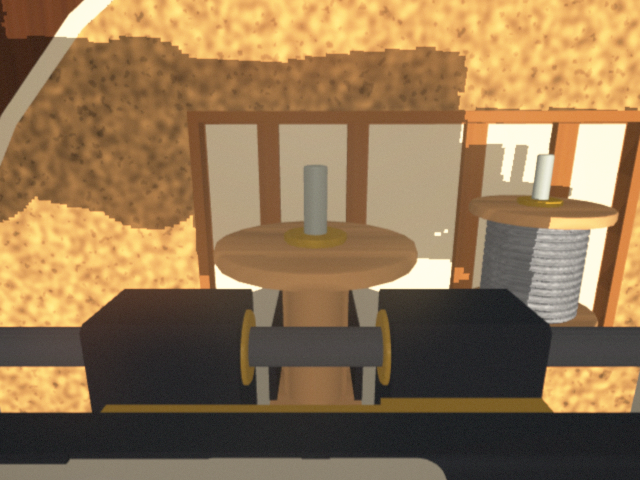

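The wrist view shows the bare reel held level over the vacant cradle. Its spindle is at column 316, midway between the battens at 268 and 358. I'll lower it now.

jog_arm(
  rows=[
    [[0,0,-2.5],[0,0,0],0.1],
    [[0,0,-5],[0,0,0],0.1],
    [[0,0,-6.8],[0,0,0],0.1],
    [[0,0,-7.3],[0,0,0],0.1],
    [[0,0,-7.5],[0,0,0],0.1],
    [[0,0,-7.6],[0,0,0],0.1],
    [[0,0,-7.6],[0,0,0],0.1],
  ],
)

```text
clock: 9.48
position: [0.4524, 0.1358, 0.0302]
ee_rot: [2.172, 2.269, 0.001]
force: [-0.7, 0.2, -0.4]
width: 0.26
gripper_force: 15.0
```

jog_arm(
  rows=[
    [[0,0,-0.1],[0,0,0],0.1],
    [[0,0,-0.2],[0,0,0],0.1],
    [[0,0,-0.3],[0,0,0],0.1],
    [[0,0,-0.3],[0,0,0],0.1],
  ],
)

```text
clock: 9.98
position: [0.4521, 0.1357, 0.027]
ee_rot: [-2.172, -2.269, -0.001]
force: [-2.9, -0.2, 7.6]
width: 0.257
gripper_force: 15.0
```

jog_arm(
  rows=[
    [[0,0,0],[0,0,0],0.3],
    [[0,0,0],[0,0,0],0.4],
    [[0,0,0],[0,0,0],0.6],
    [[0,0,0],[0,0,0],0.9],
    [[0,0,0],[0,0,0],1],
    [[0,0,0],[0,0,0],1],
    [[0,0,0],[0,0,0],1],
    [[0,0,1.5],[0,0,0],1],
  ],
)

```text
clock: 10.98
position: [0.4514, 0.1353, 0.0416]
ee_rot: [-2.172, -2.269, 0.003]
force: [0.4, -0.4, -0.3]
width: 0.978
gripper_force: 0.0
```

jog_arm(
  rows=[
    [[0,0,4],[0,0,0],1],
    [[0,0,8],[0,0,0],1],
    [[4,0.2,11],[0,0,0],1],
    [[9,0.4,12],[0,0,0],1],
    [[12,0.5,12],[0,0,0],1],
    [[12,0.5,9],[0,0,0],1],
    [[12,0.5,7],[0,0,0],1],
    [[12,0.5,7],[0,0,0],1],
  ],
)

```text
clock: 11.98
position: [0.571, 0.1403, 0.1113]
ee_rot: [-2.172, -2.268, 0.004]
force: [0.5, 0.0, 0.3]
width: 1.0
gripper_force: 0.0
```

jog_arm(
  rows=[
    [[0,0,0],[0,0,0],1],
    [[0,0,0],[0,0,0],1],
  ],
)

```text
clock: 12.22
position: [0.5727, 0.1408, 0.113]
ee_rot: [2.172, 2.269, 0.003]
force: [-0.5, 0.3, -0.8]
width: 0.999
gripper_force: 0.0
```

```bash
python3 - <<'E'
from h import *
s=arm.observe();print(s['clock'],s['position'],s['width'])
y=R.from_rotvec(s['ee_rot']).as_matrix()[:,1];print(np.degrees(np.arctan2(y[1],y[0])))
img,P,M,d=cap('top');img2,P2,M2,d2=cap('wrist');
save('w4.png',np.hstack([cv2.resize(img[215:335,225:305],(400,600),interpolation=cv2.INTER_CUBIC),cv2.resize(img2,(400,600))]))
q=P2[...,2];x=P2[...,0];v=np.mgrid[:480,:640][0]
for lo,hi in((.40,.5),(.53,.61)):
  m=(q>.055)&(q<.083)&(x>lo)&(x<hi)&(v<290);print(m.sum(),cv2.minAreaRect(P2[m][:,:2].astype(np.float32)),q[m].max())
E
```

```text
12.225 [0.57269265 0.14080053 0.11303282] 0.9993479136706527
2.4982222099458387
2414 ((0.453076034784317, 0.14537689089775085), (0.06362327188253403, 0.04631628841161728), 2.6124699115753174) 0.079668468666337
7233 ((0.5714474320411682, 0.15089628100395203), (0.06434018164873123, 0.04652877151966095), 2.541630506515503) 0.07866373048361353
```

View pics/w4.png

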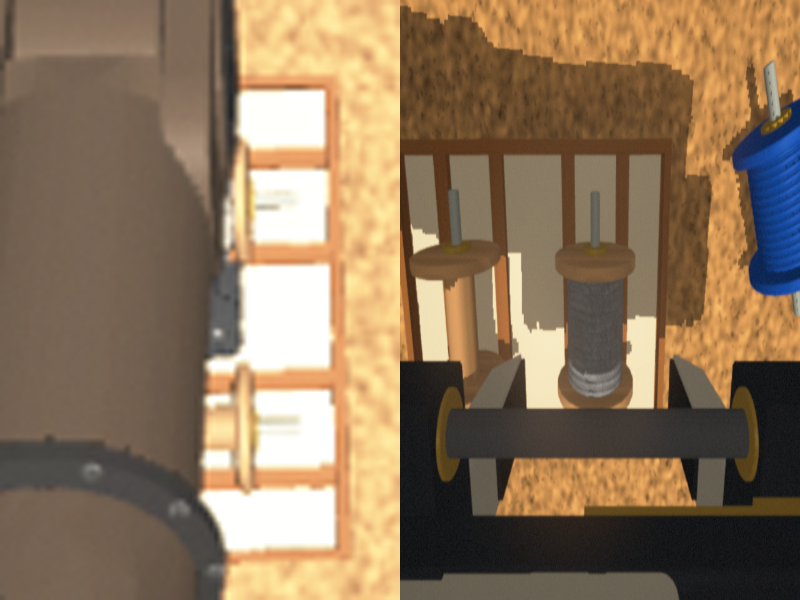

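The picture shows the bare reel resting level in the near cradle, and the fresh reel centred between the open fingers. I'll grasp the fresh reel.

jog_arm(
  rows=[
    [[-0.05,0,-2.5],[0,0,0],1],
    [[-0.1,0,-5],[0,0,0],1],
    [[-0.1,0,-7],[0,0,0],1],
    [[-0.1,0,-8.5],[0,0,0],1],
    [[-0.1,0,-8.5],[0,0,0],1],
    [[-0.1,0,-8.5],[0,0,0],0.5],
    [[-0.1,0,-8.5],[0,0,0],0.4],
    [[-0.1,0,-8.5],[0,0,0],0.4],
  ],
  newtons=20,
)

```text
clock: 13.32
position: [0.5714, 0.1408, 0.0273]
ee_rot: [2.172, 2.269, 0.001]
force: [-0.7, -0.2, -0.6]
width: 0.72
gripper_force: 0.0
```

jog_arm(
  rows=[
    [[0,0,0],[0,0,0],0.4],
    [[0,0,0],[0,0,0],0.4],
    [[0,0,0],[0,0,0],0.4],
    [[0,0,0],[0,0,0],0.4],
    [[0,0,0.3],[0,0,0],0.4],
    [[0,0,1],[0,0,0],0.4],
  ],
)

```text
clock: 14.08
position: [0.5707, 0.1405, 0.0367]
ee_rot: [-2.172, -2.269, 0.001]
force: [-0.0, 0.2, -1.6]
width: 0.535
gripper_force: 20.0
```

jog_arm(
  rows=[
    [[0,0,3],[0,0,0],0.4],
    [[0,0,6],[0,0,0],0.4],
    [[0,0,9],[0,0,0],0.4],
    [[-1,-2,11.5],[0,0,0],0.4],
    [[-2.2,-6,13],[0,0,0],0.4],
    [[-3.4,-11,13],[0,0,0],0.4],
    [[-4.6,-16,13],[0,0,0.5],0.4],
    [[-5.8,-21,13],[0,0,0.5],0.4],
  ],
)

```text
clock: 15.08
position: [0.5125, -0.0709, 0.1673]
ee_rot: [2.162, 2.279, 0.001]
force: [0.6, -0.4, -0.5]
width: 0.541
gripper_force: 20.0
```

jog_arm(
  rows=[
    [[-1.2,-5,0],[0,0,0.5],0.4],
    [[-2.4,-10,0],[0,0,0.5],0.4],
    [[-3.2,-13.5,0],[0,0,0.5],0.4],
    [[-3.45,-15.7,0],[0,0,0.5],0.4],
    [[-3.45,-15.7,-1],[0,0,0.5],0.4],
    [[-3.45,-15.7,-2],[0,0,0.5],0.4],
    [[-3.45,-15.7,-2],[0,0,0.5],0.4],
    [[-3.45,-15.7,-2],[0,0,0.5],0.4],
  ],
)

```text
clock: 16.08
position: [0.4788, -0.2255, 0.1466]
ee_rot: [-2.151, -2.289, -0.0]
force: [0.7, 0.1, -2.0]
width: 0.538
gripper_force: 20.0
```

```bash
python3 - <<'E'
from h import *
s=arm.observe();print(s['clock'],s['position'],s['width'],s['force'])
y=R.from_rotvec(s['ee_rot']).as_matrix()[:,1];print(np.degrees(np.arctan2(y[1],y[0])))
img,P,M,d=cap('wrist');save('w5.png',img)
C=np.array([.538,-.2232,0]);A=R.from_euler('z',3.47,degrees=True).as_matrix()
q=P[...,2];v,u=np.mgrid[:480,:640]
X=(P-C)@A
m=(q>.088)&(q<.098)&(v<285)&(abs(X[...,0])<.14)&(abs(X[...,1])<.07);print(m.sum(),np.nanpercentile(X[m],[1,99],axis=0))
# spindle far end of held reel
m=(v<290)&(q>.1)&(abs(X[...,0]+.06)<.008)&(X[...,1]>.034);print('spindle',m.sum(),np.median(X[m],0),X[m].max(0))
m=(v<290)&(q>.15)&(abs(X[...,0]+.06)<.05)&(X[...,1]<.036);print('flange',m.sum(),X[m].min(0),X[m].max(0))
E
```

```text
16.075 [ 0.47881364 -0.22548087  0.14664914] 0.5384155254414071 [ 0.7218919   0.11563735 -2.02838497]
3.5744548077486122
6841 [[-0.0907047  -0.00858302  0.08811573]
 [ 0.09015509  0.04875949  0.0972329 ]]
spindle 2294 [-0.05893057  0.0432335   0.1659648 ] [-0.05200529  0.05927931  0.17477383]
flange 10094 [-0.09306086  0.01182015  0.15001121] [-0.02415271  0.03599989  0.19842894]
```

View pics/w5.png

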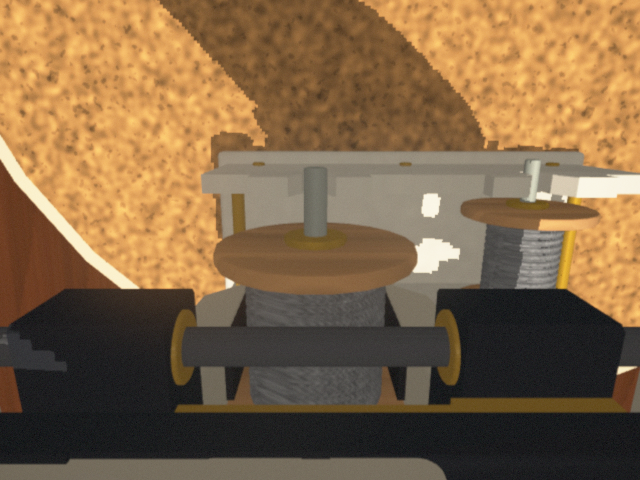

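The view shows the fresh reel held level, with its spindle at column 316 over the freed bay and the part-used reel undisturbed at (530,215). I'll lower it with a fine correction.

jog_arm(
  rows=[
    [[-0.07,-0.1,-2],[0,0,0],0.4],
    [[-0.07,-0.1,-4],[0,0,0],0.4],
    [[-0.07,-0.1,-5.5],[0,0,0],0.4],
    [[-0.07,-0.1,-6],[0,0,0],0.4],
    [[-0.07,-0.1,-6.5],[0,0,0],0.4],
    [[-0.07,-0.1,-7],[0,0,0],0.4],
    [[-0.07,-0.1,-7.3],[0,0,0],0.4],
    [[-0.07,-0.1,-7.3],[0,0,0],0.4],
  ],
)

```text
clock: 17.12
position: [0.4778, -0.2273, 0.0737]
ee_rot: [-2.153, -2.288, 0.0]
force: [0.3, -0.1, -2.0]
width: 0.534
gripper_force: 20.0
```

jog_arm(
  rows=[
    [[0,0,-0.3],[0,0,0],0.4],
    [[0,0,-0.6],[0,0,0],0.4],
    [[0,0,-0.9],[0,0,0],0.4],
    [[0,0,-1.2],[0,0,0],0.4],
    [[0,0,-1.4],[0,0,0],0.4],
    [[0,0,-1.5],[0,0,0],0.4],
    [[0,0,-1.5],[0,0,0],0.4],
  ],
)

```text
clock: 18.0
position: [0.4779, -0.2274, 0.0587]
ee_rot: [2.153, 2.288, -0.0]
force: [0.2, 0.0, -1.4]
width: 0.539
gripper_force: 20.0
```

No resistance so far. The last ~3 mm go down slowly until it makes contact.

jog_arm(
  rows=[
    [[0,0,-0.1],[0,0,0],0.4],
    [[0,0,-0.2],[0,0,0],0.4],
    [[0,0,-0.3],[0,0,0],0.4],
    [[0,0,-0.35],[0,0,0],0.4],
    [[0,0,-0.35],[0,0,0],0.4],
  ],
)

```text
clock: 18.62
position: [0.4779, -0.2273, 0.0554]
ee_rot: [-2.153, -2.288, -0.0]
force: [-0.1, 0.1, 0.2]
width: 0.536
gripper_force: 20.0
```

jog_arm(
  rows=[
    [[0,0,-0.05],[0,0,0],0.4],
    [[0,0,-0.1],[0,0,0],0.4],
    [[0,0,-0.1],[0,0,0],0.4],
  ],
)

```text
clock: 19.0
position: [0.478, -0.2273, 0.0551]
ee_rot: [2.153, 2.288, 0.001]
force: [-3.6, 2.0, 14.2]
width: 0.543
gripper_force: 20.0
```

Firm contact of 14 N at the seated height. I'll release, wait, and lift clear.

jog_arm(
  rows=[
    [[0,0,0.05],[0,0,0],0.55],
    [[0,0,0.05],[0,0,0],0.65],
    [[0,0,0.05],[0,0,0],0.8],
    [[0,0,0.05],[0,0,0],0.95],
    [[0,0,0.05],[0,0,0],0.95],
    [[0,0,0.05],[0,0,0],0.95],
    [[0,0,2],[0,0,0],0.95],
    [[0,0,5],[0,0,0],0.95],
  ],
)

```text
clock: 20.0
position: [0.4772, -0.2271, 0.1041]
ee_rot: [-2.152, -2.287, 0.002]
force: [1.1, -0.3, 0.2]
width: 0.949
gripper_force: 0.0
```

jog_arm(
  rows=[
    [[0,0,5],[0,0,0],0.95],
    [[0,0,10],[0,0,0],0.95],
    [[2,0.5,15],[0,0,0],0.95],
    [[4,1,20],[0,0,0],0.95],
    [[5.2,1.1,23],[0,0,0],0.95],
    [[5.2,1.1,23],[0,0,0],0.95],
    [[5.2,1.1,23],[0,0,0],0.95],
    [[5.2,1.1,23],[0,0,0],0.95],
  ],
)

```text
clock: 21.0
position: [0.5289, -0.2163, 0.333]
ee_rot: [-2.152, -2.286, 0.001]
force: [-0.2, -0.1, -0.8]
width: 0.952
gripper_force: 0.0
```

```bash
python3 - <<'E'
from h import *
s=arm.observe();print(s['clock'],s['position'])
img,P,M,d=cap('wrist');save('w6.png',img)
q=P[...,2];x=P[...,0];v=np.mgrid[:480,:640][0];roi=(v<285)&(P[...,1]<-.12)&(P[...,1]>-.32)
for lo,hi in((.42,.53),(.55,.65)):
  m=roi&(q>.098)&(q<.115)&(x>lo)&(x<hi);print(m.sum(),cv2.minAreaRect(P[m][:,:2].astype(np.float32)),q[m].max())
C=np.array([.538,-.2232,0]);A=R.from_euler('z',3.47,degrees=True).as_matrix();X=(P-C)@A
for sx in(-.06,.06):
  for sg in(1,-1):
    m=roi&(abs(X[...,0]-sx)<.0025)&(X[...,1]*sg>.049)&(X[...,1]*sg<.057)&(q>.05)&(q<.09);print(sx,sg,m.sum(),np.median(X[m],0) if m.any() else '')
E
```

```text
21.0 [ 0.52892704 -0.21625254  0.33304354]
669 ((0.47918829321861267, -0.22738446295261383), (0.04547141492366791, 0.06422986835241318), 3.4553232192993164) 0.10781470935122928
673 ((0.5978607535362244, -0.22196167707443237), (0.04620504379272461, 0.06443709880113602), 3.677316188812256) 0.10801996395593261
-0.06 1 41 [-0.05958754  0.05327976  0.07493946]
-0.06 -1 39 [-0.05993389 -0.0527397   0.07453933]
0.06 1 35 [0.06007524 0.05250461 0.07485731]
0.06 -1 35 [ 0.05964966 -0.05297956  0.07486605]
```

View pics/w6.png

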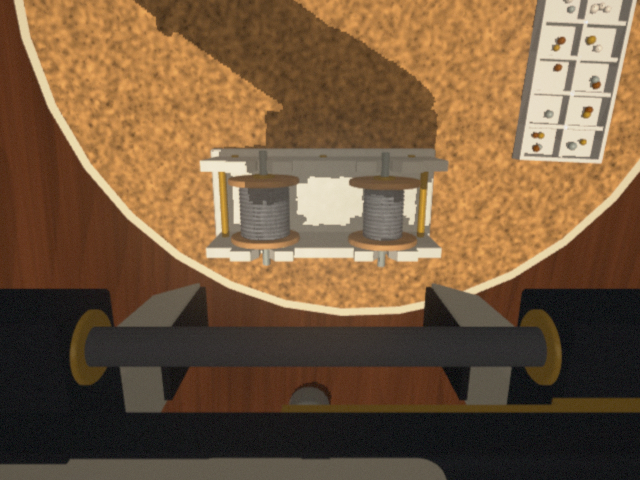

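The view shows the fresh reel at (265,210), seated at the same height as the other reel at (383,210). Both of its spindle tips match the other reel's in height to within 0.3 mm. The bare reel was checked in its cradle earlier, so I'll hand in.

```bash
python3 -c "
from cell import arm
print(arm.sign_off())"
```

```text
the job is handed in; nothing more can be done
None
```

The fresh reel is seated in the freed bay of the stand, with both spindle tips level with the other reel's to within 0.3 mm. The bare reel lies in the tray's vacant cradle, and I handed the job in at about 21 s; no verdict was returned.

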